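# Dock the hand coffee press in its stand and push its plunger in

### The job

Put the rinsed hand coffee press away in its stand: slide it in sideways with its flange on the shelf and under the slotted plate, and press it firmly but gently home against the rubber buffer of the end stop. Only then push the plunger all the way down until its cap rests on the barrel, without forcing anything, and let go. Leave the mug, jar and scoop where they are.

Things in the scene. Friction and masses are not known exactly. Their poses are not given: they have to be found in the camera images.
- press: Hand coffee press, about 0.33 kg, upright on a 4 mm drying mat. Origin: centre of its underside, z up its axis; round, so yaw is free. Upward: black filter cap 64 mm diameter, z 0 to 20 mm; flange 88 mm diameter, z 20 to 26; smoke-grey barrel 58 mm diameter, z 26 to 94, to be gripped from above below its rim; then the pale plunger tube (48 mm) with a cap 60 mm wide, 4 mm thick.
- plunger_top (a point): Centre of the top face of the plunger's cap: 116 mm above the press's underside when fully drawn up, 98 mm when fully down.
- plunger (a joint): How far the plunger is pushed in, m: 0 fully up, 0.018 fully down, cap resting on the barrel's rim. Its seal rubs with about 7 N, more when pushed fast (25 N per m/s), and it stays where it is left. Starts at 0 to 0.004.
- stand: Press stand fixed to the counter. Wood base 170 x 148 mm and two cheeks carry a shelf and a slotted plate. Origin: underside, below slot_home; x runs along the slot from the open mouth inward, z up. Shelf: top at z 106 mm, x -100 to 65, with a 69 mm slot in which the filter cap hangs; it carries the flange. Groove above it 8 mm high, its side walls 104 mm apart.
- slot_home (a point): On the shelf-top plane (z 106 mm), on the axis the press has when home with the stop screwed fully back; axes as the stand, x = direction of sliding in; the press's origin is then 20 mm below it. Slotted plate: z 114 to 119, x -34 to 65; slot 61 mm wide for the 58 mm barrel, flaring to 86 mm at its mouth at x -34, its end rounded to the barrel.
- slot_mouth (a point): On the same plane 85 mm before slot_home, over the open front of the shelf: a press with its axis here and its underside 20 mm lower has its flange on the shelf, wholly in front of the slotted plate.
- pad_left (a joint): Sprung rubber pad (12 mm round) in the groove's left wall at stand x -10 mm, sticking 2.5 mm into the flange's way; value: how far it is pushed outward, m (0 at rest, about 0.002 with the press home). With its twin it squeezes the flange with 4 to 6 N, so once the press's axis passes stand x -25 mm the slide is stiff (about 4 to 10 N): that rise is not yet the stop.
- pad_right (a joint): The same pad in the right wall.
- stop: Adjustable end stop: brass block on the plate behind the slot; origin and axes as the stand. Its knurled screw carries a round rubber buffer, 15 mm wide at z 127 mm, that the barrel meets. The screw is set differently each time: the buffer face lies at x 19 to 29 mm, so home is 0 to 10 mm short of slot_home and must be felt. The buffer is hard; over 16 N on it marks the barrel.
- mug: White mug, 82 mm diameter, 90 mm high, origin under its centre. To be left alone.
- jar: Amber glass jar with a steel lid, 84 mm diameter, 130 mm high, origin under its centre. To be left alone.
- scoop: Coffee scoop 170 mm long lying on the counter, origin under its middle. To be left alone.

How it is judged (in metres and radians):
On the way, in this order (a step that is already met when the one before it is completed fails the run):
1. the press is in the slot, its flange under the slotted plate, and is pressed against the end stop's buffer with at least 4 N, plunger still up (x of press in the frame of slot_home between -0.0125 and 0.003 m and y of press in the frame of slot_home between -0.003 and 0.003 m and z of press in the frame of slot_home between -0.023 and -0.016 m and angle between press's own z axis and vertical below 0.05 rad and contact force between press and stop above 4 N and value of joint plunger below 0.01 m), for 0.2 s.
2. the plunger is pushed fully down with the press home in its slot (x of press in the frame of slot_home between -0.0125 and 0.003 m and y of press in the frame of slot_home between -0.003 and 0.003 m and z of press in the frame of slot_home between -0.023 and -0.016 m and angle between press's own z axis and vertical below 0.05 rad and value of joint plunger above 0.0155 m), for 0.2 s.
At the end, for the whole second after the job is handed in: The press stands upright in its slot, pushed home to the buffer (axis 12.5 mm before to 3 mm beyond slot_home, within 3 mm across), flange between shelf and slotted plate, plunger within 2.5 mm of fully down, released and at rest (all of step 2 and linear speed of press below 0.01 m/s and contact force between the fingers and press below 0.2 N); the robot touches nothing.
It fails at once if the barrel is rammed against the buffer with more than 16 N (contact force between press and stop above 16 N).
It fails at once if the press is forced against the stand with more than 70 N (contact force between press and stand above 70 N).
It fails at once if the mug, jar or scoop is moved by more than 10 mm (distance of any of mug, jar, scoop from where it was at the start of the episode above 0.01 m).
It also fails if it takes over 64 s, if anything falls off the work surface, if the arm or the gripper's body presses on something with over 40 N, if the wrist force passes 120 N, or if a joint passes its speed limit or range.

### The arm

A 6-joint arm with a two-finger parallel gripper is mounted at the origin on the work surface. World frame = base frame: x ahead of the robot, y to its left, z up, the work surface at z = 0. Lengths are in mm, angles in degrees, forces in N, time in s.
With the tool pointing down it reaches from about 300 to 850 mm from the base axis. Payload 4.2 kg.
Tool frame: the origin (TCP) lies between the finger pads; the fingertips stand 14 mm ahead of it and the grasp point (between the pads) lies 5 mm behind it (env.finger_overhang is the distance from the TCP to the fingertips, in mm); z points along the fingers, y is the line along which they close (so a half turn about z gives the same grasp; the last joint's range is limited). The gripper opens to 91 mm and grips with 3 to 60 N. Pads are 32 mm wide; open, the fingers measure 118 mm over their backs; the gripper's body (76 mm by 178 mm) begins 60 mm behind the grasp point.
Start: joints at [-77.865, 18.312, 89.639, -0, 72.044, -1.146], TCP at [132.096, -559.636, 227.976] pointing down, gripper open.
Joint ranges: [-177.97, 177.97], [-48.28, 115.42], [12.27, 149.76], [-77.06, 257.06], [2.81, 150.46], [-146.56, 146.56]. Speed limits (degrees/s): [147.25, 147.25, 180, 180, 180, 180].

### API

Orientations are given as [roll, pitch, yaw] about the fixed x, y, z axes, in that order (R = Rz(yaw) Ry(pitch) Rx(roll)).
In Python, from workcell import status, cams, env, finder gives the robot as it stands.
- The arm moves only by the tool apply_moves, never from a script. Its argument "increments" is a list of rows, each a list of 7 numbers: the opening, from -1 (shut) to 1 (fully open), then the shift along the world's x, y, z in m, then the turn, a rotation vector about the world's x, y, z in degrees. In form: [[gripper, x, y, z, ax, ay, az], ...]. A call has 1 to 5 rows; each row shifts and turns the commanded pose from where the row before left it; what a row does not reach is not made up. A row lasts 1/12 s, in which the tool goes at most 41.7 mm and 7.16 degrees, less where a joint would pass 70% of its speed; a pose out of reach is approached as far as the arm can. A call with a gripper value outside its range is refused whole. The fingers move at their own pace and stop on an object; "newtons" is the grip in N (left out, the last holds). Time passes only in rows, so rows that do not move let the fingers close. It gives the time, the measured TCP pose, the force, the opening and the grip force at its end, in the units of the state.
- status.state(): the state, without advancing time (a new reading comes with each control period).
- cams.grab_frame(name): name is "scene" or "top" or "wrist"; returns a dict with "color" (400x640x3 uint8, red, green, blue), "intrinsics" (3x3 intrinsics, pixels), "R" (3x3) and "t" (3): a world point X has camera coordinates R X + t. Camera axes: x right, y down, z forward; pixel columns grow to the right and rows downward; lengths in mm; the calibration is good to about 2 mm. A picture is of the moment at which its call begins. There is no depth.
- env.job_done(): hands the job in; it is judged then, once.
Trained networks look in the newest picture that a camera, given by its name, has taken for a name from the list of things; names that differ only in an ending like _2 or _b are one class to them, and where a whole thing is asked for, a point or a joint stands for the part that bears it (a point fixed in the world has none). Each returns a list of dicts, best first, with "score" (0 to 1); they miss things now and then, are a little off and sometimes report something else, mostly with a low value. They report only what shows in the picture. A call takes as long as a camera call.
- finder.boxes_of(query, camera): "rect" ([left, top, width, height] in pixels, round what is visible of it).
- finder.trace(query, camera): "pixels" (400x640 bool, what is visible of it) and "rect" ([left, top, width, height] in pixels, round what is visible of it).
The state is a dict: "time_s": time; "qpos": joint angles; "qvel": joint speeds; "effort": joint torques, N m; "ee_pos": TCP position; "ee_rot": TCP orientation; "force": force on the tool from outside, world axes, zero at the start; "torque": the same for the moment, N m; "gripper_width": finger opening in mm; "gripper_force": force on a finger pad.
Only numpy, scipy, OpenCV 4.12 (cv2) and the standard library are available. Lean on these libraries where they do the work, as an engineer would, in place of code of your own. Each camera call takes 0.05 s, during which the arm holds its last target. There are 200 camera calls.

## Working session

There is one attempt and no reset: what is moved stays moved. The work goes in short steps, Python scripts to look and compute and a tool call to move; the robot and the scene stay as the last step left them, time stands still between calls to the robot, and variables do not carry over. Pictures are saved under pics/ and viewed, at most 10 in all, crops included, and the job is handed in when it is done.

Besides the shell and the picture viewer there is one more tool, called after "Emit:" as a command line: name --pt "numbers of a row" for each row, then --argument value for the rest. apply_moves: Moves the arm, as the interface text tells. Its arguments: {"type":"object","properties":{"increments":{"type":"array","items":{"type":"array","items":{"type":"number"}}},"newtons":{"type":"number"}},"required":["increments"]}

```bash
mkdir -p pics; ls; python3 - <<'E'
from workcell import status, cams, env, finder
import cv2, numpy as np
s=status.state(); print(s)
for c in ("scene","top"):
    f=cams.grab_frame(c); cv2.imwrite(f"pics/{c}0.png",f["color"][:,:,::-1])
    np.savez(f"pics/{c}0.npz",**f)
    print(c,f["intrinsics"].tolist(),f["R"].tolist(),f["t"].tolist())
    for q in ("press","plunger_top","stand","stop","mug","jar","scoop"):
        print(q,[(np.round(d["rect"]).tolist(),round(d["score"],2)) for d in finder.boxes_of(q,c)[:2]])
E
```

```text
pics
{'time_s': 0.0, 'qpos': array([-7.78656554e+01,  1.83504623e+01,  8.97078394e+01, -4.15113289e-04,
        7.20427619e+01, -1.14658377e+00]), 'qvel': array([-0.10936217,  0.04115862, -0.08865289, -0.05965057,  0.08557344,
       -0.06938919]), 'effort': array([-2.22975104e-03, -4.12460768e+01, -2.31972116e+01,  7.27452664e-02,
        4.57422389e-02, -1.64772214e-04]), 'ee_pos': array([ 131.9815461 , -559.14539569,  227.12236056]), 'ee_rot': array([-1.79898949e+02, -1.62772727e-03,  1.32810553e+01]), 'force': array([ 0.05295332, -0.99304246,  0.04708689]), 'torque': array([0.02356197, 0.01743693, 0.00997867]), 'gripper_force': 0.0, 'gripper_width': 91.15839941440382}
scene [[384.3682274263266, 0.0, 319.10008094208183], [0.0, 384.3682274263266, 203.9196917432451], [0.0, 0.0, 1.0]] [[0.16151917156181617, 0.9867317700523047, 0.016491548970017648], [0.7416416670522158, -0.11034160697239068, -0.6616587998831125], [-0.6510600547645318, 0.11910140108410293, -0.7496236798219548]] [-127.88109620361858, -344.0858948663193, 1459.3869585520067]
press [([204.0, 193.0, 33.0, 42.0], 0.72)]
plu
[... 266 characters left out ...]
.0, 46.0], 0.63)]
scoop [([423.0, 159.0, 14.0, 35.0], 0.81)]
top [[460.7432151891434, 0.0, 319.1321290052238], [0.0, 460.7432151891434, 207.18193343130685], [0.0, 0.0, 1.0]] [[0.02210108414608883, -0.999678813103264, -0.012402125302410342], [-0.9863109152265639, -0.019774586142826525, -0.16370627430803508], [0.1634084471026672, 0.015850437701499447, -0.9864311648767824]] [18.02018422793672, 572.0089607755878, 1115.6746322127754]
press [([406.0, 216.0, 40.0, 34.0], 0.62)]
plunger_top [([417.0, 217.0, 26.0, 27.0], 0.56)]
stand [([269.0, 167.0, 65.0, 86.0], 0.62)]
stop [([298.0, 167.0, 13.0, 29.0], 0.52)]
mug []
jar [([450.0, 139.0, 46.0, 46.0], 0.71)]
scoop [([150.0, 233.0, 40.0, 64.0], 0.61)]
```

```bash
python3 - <<'E'
import cv2
a=cv2.imread("pics/top0.png"); 
c=cv2.resize(a[130:290,230:470],None,fx=3.3,fy=3.3,interpolation=cv2.INTER_CUBIC); cv2.imwrite("pics/topc.png",c)
a=cv2.imread("pics/scene0.png"); 
c=cv2.resize(a[140:310,140:400],None,fx=3,fy=3,interpolation=cv2.INTER_CUBIC); cv2.imwrite("pics/scenec.png",c)
E
```

```text
(no output)
```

View pics/topc.png

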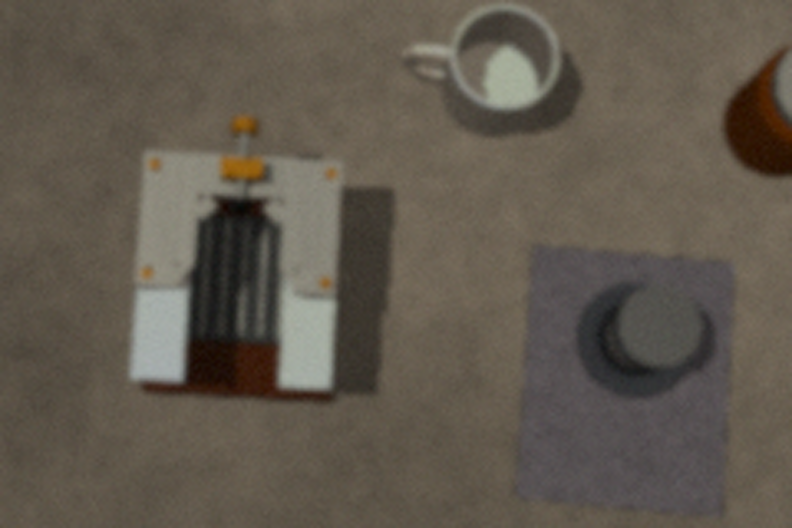

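View pics/scenec.png

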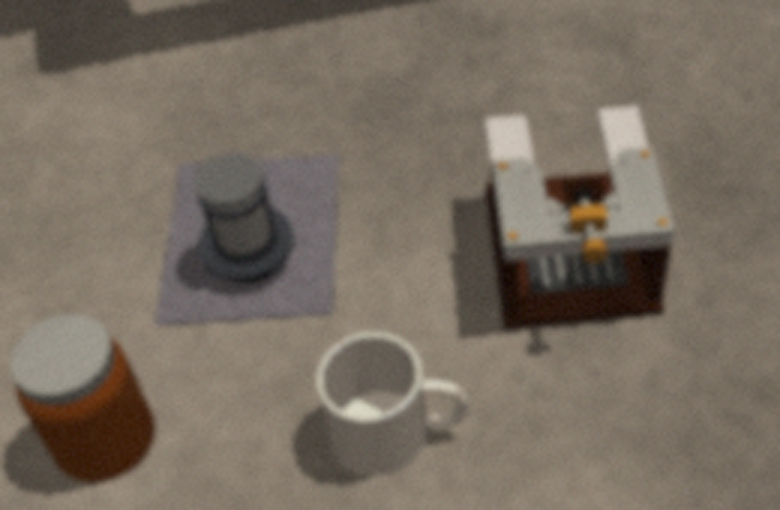

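The top view shows the stand with its mouth towards the robot (plate screws at crop pixels 155,163 / 331,173 / 148,272 / 325,284). The press is on the mat, its cap at crop (659,325). The scene view shows the same layout, with the screws at 503,167 / 644,154 / 513,236 / 662,222 and the cap at 231,180.

```bash
cat > h.py <<'E'
import numpy as np, cv2
def ray(f,p):
    R=f["R"];t=f["t"];c=-R.T@t
    d=R.T@np.linalg.solve(f["intrinsics"],[p[0],p[1],1.]); return c,d
def plane(f,p,z):
    c,d=ray(f,p); return c+d*(z-c[2])/d[2]
def tri(fs,ps):
    A=np.zeros((3,3));b=np.zeros(3)
    for f,p in zip(fs,ps):
        c,d=ray(f,p);d=d/np.linalg.norm(d);M=np.eye(3)-np.outer(d,d);A+=M;b+=M@c
    return np.linalg.solve(A,b)
def proj(f,X): 
    c=f["R"]@np.asarray(X,float)+f["t"]; q=f["intrinsics"]@c; return q[:2]/q[2]
E
python3 - <<'E'
from h import *
T=dict(np.load("pics/top0.npz"));S=dict(np.load("pics/scene0.npz"))
t=lambda x,y:((x+.5)/3.3+230-.5,(y+.5)/3.3+130-.5)
s=lambda x,y:((x+.5)/3+140-.5,(y+.5)/3+140-.5)
P={"FR":((325,284),(503,167)),"FL":((148,272),(644,154)),"BR":((331,173),(513,236)),"BL":((155,163),(662,222)),"cap":((659,325),(231,180))}
for k,(a,b) in P.items(): print(k,tri([T,S],[t(*a),s(*b)]).round(1), plane(T,t(*a),119 if k!="cap" else 118).round(1), plane(S,s(*b),119 if k!="cap" else 118).round(1))
for n,p,z in (("shelf front L",(131,381),106),("shelf front R",(334,388),106),("back L",(145,151),119),("back R",(342,162),119),("slot fL",(187,340),106),("slot fR",(278,340),106)): print(n,plane(T,t(*p),z).round(1))
E
```

```text
FR [539.8   7.4 118.2] [539.7   7.2 119. ] [540.5   7.5 119. ]
FL [545.4 133.9 121.3] [545.8 134.2 119. ] [543.3 134.6 119. ]
BR [620.6   4.5 120.1] [620.9   4.4 119. ] [619.7   4.7 119. ]
BL [625.2 131.7 121.4] [625.8 132.2 119. ] [623.3 132.1 119. ]
cap [ 515.8 -230.6  113.5] [ 515.2 -230.4  118. ] [ 520.2 -229.   118. ]
shelf front L [468.5 144.9 106. ]
shelf front R [466.6  -0.7 106. ]
back L [634.6 139.8 119. ]
back R [629.2  -3.4 119. ]
slot fL [498.8 105.7 106. ]
slot fR [500.2  40.2 106. ]
```

Emit:
apply_moves --pt "1 0.0295 0.0253 0 0 0 -1.2" --pt "1 0.0295 0.0253 0 0 0 -1.2" --pt "1 0.0295 0.0253 0 0 0 -1.2" --pt "1 0.0295 0.0253 0 0 0 -1.2" --pt "1 0.0295 0.0253 0 0 0 -1.2" --newtons 40

```text
time_s: 1.22
ee_pos: [280.6, -431.9, 228.1]
ee_rot: [180.0, -0.0, 7.2]
force: [0.5, -0.6, -0.2]
gripper_width: 91.3
gripper_force: 0.0
```

Emit:
apply_moves --pt "1 0.0295 0.0253 0 0 0 -1.2" --pt "1 0.0295 0.0253 0 0 0 -1.2" --pt "1 0.0295 0.0253 0 0 0 -1.2" --pt "1 0.0295 0.0253 0 0 0 -1.2" --pt "1 0.0295 0.0253 0 0 0 -1.2"

```text
time_s: 1.63
ee_pos: [428.3, -305.2, 228.2]
ee_rot: [180.0, -0.0, 1.2]
force: [0.5, -0.4, -0.1]
gripper_width: 91.3
gripper_force: 0.0
```

Emit:
apply_moves --pt "1 0.0295 0.0253 0 0 0 -1.2" --pt "1 0.0295 0.0253 0 0 0 -1.1" --pt "1 0.0295 0.0253 0 0 0 -1.1" --pt "1 0 0 0 0 0 0" --pt "1 0 0 0 0 0 0"

```text
time_s: 2.05
ee_pos: [516.7, -229.4, 227.6]
ee_rot: [180.0, 0.0, -1.9]
force: [-0.6, 0.1, 0.5]
gripper_width: 91.2
gripper_force: 0.0
```

```bash
python3 - <<'E'
from workcell import status, cams, finder
from h import *
f=cams.grab_frame("wrist"); np.savez("pics/w1.npz",**f); cv2.imwrite("pics/w1.png",f["color"][:,:,::-1])
for q in ("plunger_top","press"):
  for d in finder.trace(q,"wrist")[:2]:
    l,t,w,h=d["rect"]; print(q,d["rect"],d["score"])
print(proj(f,[516.7,-229.4,118]), -f["R"].T@f["t"])
E
```

```text
plunger_top [289.5, 167.2, 67.1, 70.7] 0.61
press [276.4, 145.7, 84.3, 93.4] 0.85
[316.59686558 204.73927944] [ 588.62225595 -232.13985906  386.38667358]
```

View pics/w1.png

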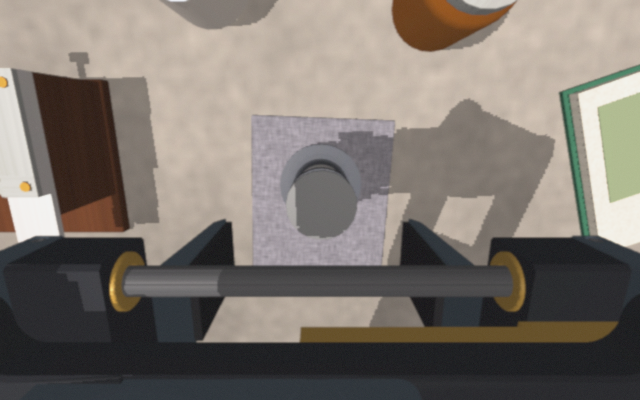

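The wrist view shows the cap centred near (323,204), about 5 mm right (‑y) of the gripper's middle. I'll correct that while descending.

Emit:
apply_moves --pt "1 0 -0.004 -0.02 0 0 -0.2" --pt "1 0 0 -0.035 0 0 0" --pt "1 0 0 -0.035 0 0 0" --pt "1 0 0 -0.035 0 0 0" --pt "1 0 0 -0.0385 0 0 0"

```text
time_s: 2.62
ee_pos: [514.9, -236.4, 64.2]
ee_rot: [179.9, -0.1, -2.5]
force: [0.8, 0.1, 0.5]
gripper_width: 91.4
gripper_force: 0.0
```

Emit:
apply_moves --pt "0.5 0 0 0 0 0 0" --pt "0.35 0 0 0 0 0 0" --pt "0.3 0 0 0 0 0 0" --pt "0.25 0 0 0 0 0 0" --pt "0.2 0 0 0 0 0 0" --newtons 30

```text
time_s: 3.03
ee_pos: [517.0, -235.5, 67.1]
ee_rot: [179.9, -0.3, -2.4]
force: [0.3, 1.5, 0.1]
gripper_width: 60.9
gripper_force: 0.8
```

Emit:
apply_moves --pt "0.1 0 0 0 0 0 0" --pt "0 0 0 0 0 0 0" --pt "0 0 0 0 0 0 0" --pt "0 0 0 0 0 0 0" --pt "0 0 0 0 0 0 0"

```text
time_s: 3.45
ee_pos: [516.8, -235.1, 66.8]
ee_rot: [179.9, -0.2, -2.3]
force: [-0.8, 0.9, 7.6]
gripper_width: 57.8
gripper_force: 30.0
```

Emit:
apply_moves --pt "0 0 0 0.02 0 0 0" --pt "0 0 0 0.0325 0 0 0" --pt "0 0 0 0.0325 0 0 0" --pt "0 0 0 0.0325 0 0 0" --pt "0 0 0 0.0325 0 0 0"

```text
time_s: 3.87
ee_pos: [515.1, -234.5, 216.2]
ee_rot: [180.0, 0.0, -2.3]
force: [0.5, -0.0, -3.4]
gripper_width: 57.4
gripper_force: 30.0
```

Emit:
apply_moves --pt "0 -0.004 0.028 0 0 0 0" --pt "0 -0.004 0.036 0 0 0 0" --pt "0 -0.004 0.036 0 0 0 0" --pt "0 -0.004 0.036 0 0 0 0" --pt "0 -0.004 0.036 0 0 0 0"

```text
time_s: 4.28
ee_pos: [494.7, -61.3, 214.8]
ee_rot: [180.0, -0.0, -2.3]
force: [0.2, 0.9, -3.6]
gripper_width: 57.7
gripper_force: 30.0
```

Emit:
apply_moves --pt "0 -0.004 0.036 0 0 0 0" --pt "0 -0.004 0.036 0 0 0 0" --pt "0 -0.004 0.036 0 0 0 0" --pt "0 -0.003 0.028 0 0 0 0" --pt "0 0 0 0 0 0 0"

```text
time_s: 4.7
ee_pos: [479.4, 77.7, 214.8]
ee_rot: [-179.8, 0.0, -2.0]
force: [-0.1, 0.3, -3.7]
gripper_width: 57.9
gripper_force: 30.0
```

```bash
python3 - <<'E'
from workcell import status, cams, finder
from h import *
s=status.state(); print({k:np.round(s[k],1).tolist() for k in("time_s","ee_pos","ee_rot","force","torque","gripper_width")})
out=[]
for c in ("top","scene","wrist"):
    f=cams.grab_frame(c); np.savez(f"pics/{c}2.npz",**f)
    for q in ("press","plunger_top"):print(c,q,[(np.round(d["rect"],1).tolist(),round(d["score"],2)) for d in finder.boxes_of(q,c)[:2]])
    im=f["color"][:,:,::-1]
    if c!="wrist":
        l,t=(250,140) if c=="top" else (280,120)
        im=cv2.resize(im[t:t+130,l:l+130],None,fx=4.5,fy=4.5,interpolation=cv2.INTER_CUBIC)
    cv2.imwrite(f"pics/{c}2.png",im)
a=cv2.imread("pics/top2.png");b=cv2.imread("pics/scene2.png")
h=np.hstack([a,b]); cv2.imwrite("pics/both2.png",cv2.resize(h,(800,400)))
E
```

```text
{'time_s': 4.7, 'ee_pos': [479.4, 77.7, 214.8], 'ee_rot': [-179.8, 0.0, -2.0], 'force': [-0.1, 0.3, -3.7], 'torque': [-0.0, -0.0, 0.0], 'gripper_width': 57.9}
top press [([280.3, 250.9, 28.7, 9.4], 0.47)]
top plunger_top []
scene press [([311.3, 128.0, 34.8, 47.5], 0.57)]
scene plunger_top [([319.2, 129.6, 23.2, 16.2], 0.56)]
wrist press [([233.2, 167.1, 163.3, 160.5], 0.8)]
wrist plunger_top [([236.2, 240.3, 158.0, 85.9], 0.91)]
```

View pics/both2.png

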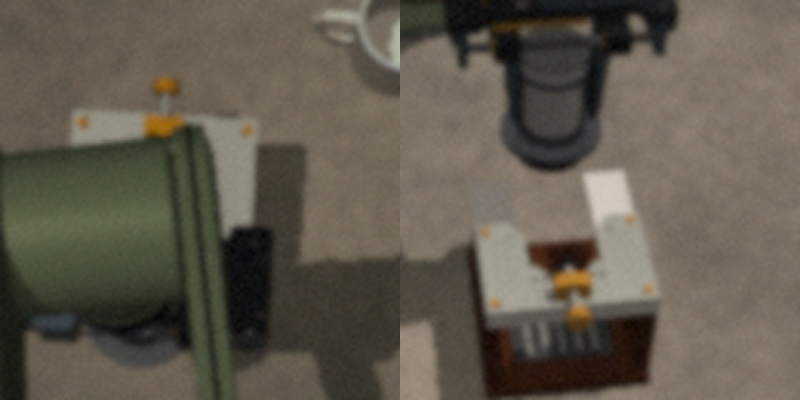

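View pics/wrist2.png

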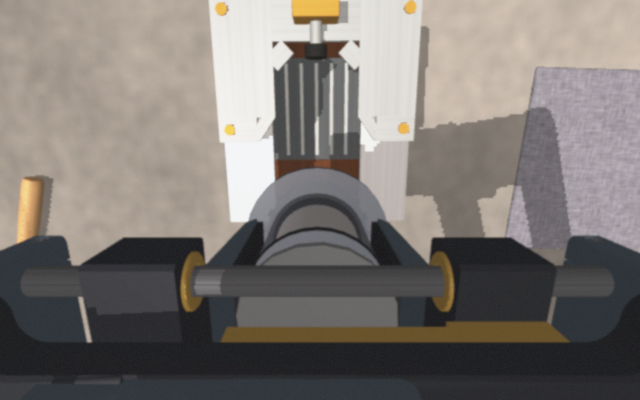

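The wrist view shows the slot centreline near column 316–317 and the flange spanning 249–386, so the two are nearly in line. The scene view shows the press gripped upright above the mouth. Next I'll put numbers on it.

```bash
python3 - <<'E'
from h import *
from scipy.optimize import least_squares
W=dict(np.load("pics/wrist2.npz"))
pts=[((221,9),119),((410,7),119),((230,129),119),((403,128),119),((231,221),106),((316,52),127)]
for p,z in pts: print(p,plane(W,p,z).round(1))
# flange front arc (top z of flange = underside+26)
for u in (148,150,152,154,156):
    print(u,plane(W,(317.5,168.5),u+26).round(1),plane(W,(249.5,215),u+26).round(1),plane(W,(386,215),u+26).round(1))
E
```

```text
(221, 9) [625.7 131.3 119. ]
(410, 7) [621.4   2.2 119. ]
(230, 129) [545.6 133.8 119. ]
(403, 128) [540.8   5.2 119. ]
(231, 221) [470.  144.5 106. ]
(316, 52) [594.4  67.6 127. ]
148 [521.7  69.8 174. ] [494.4 113.3 174. ] [490.8  28.4 174. ]
150 [522.   69.7 176. ] [495.  112.9 176. ] [491.4  28.8 176. ]
152 [522.3  69.7 178. ] [495.6 112.4 178. ] [492.   29.2 178. ]
154 [522.6  69.7 180. ] [496.1 112.  180. ] [492.6  29.6 180. ]
156 [522.9  69.7 182. ] [496.7 111.5 182. ] [493.2  30.  182. ]
```

Emit:
apply_moves --pt "0 0 0 0 0 0 0" --pt "0 0 0 0 0 0 0" --pt "0 0 0 0 0 0 0"

```text
time_s: 5.4
ee_pos: [480.6, 73.0, 214.4]
ee_rot: [180.0, 0.0, -2.3]
force: [0.3, -0.6, -3.6]
gripper_width: 57.9
gripper_force: 30.0
```

```bash
python3 - <<'E'
from workcell import status, cams
from h import *
s=status.state(); f=cams.grab_frame("wrist"); np.savez("pics/wrist3.npz",**f)
print(s["ee_pos"],s["ee_rot"]); print(status.state()["ee_pos"])
W=dict(np.load("pics/wrist2.npz"))
for g in (W,f): print((-g["R"].T@g["t"]).round(1), g["R"].round(3).tolist())
g=f["color"].astype(int)-W["color"].astype(int); print(np.abs(g).mean())
a=cv2.cvtColor(W["color"],cv2.COLOR_RGB2GRAY)[:150,200:430].astype(np.float32);b=cv2.cvtColor(f["color"],cv2.COLOR_RGB2GRAY)[:150,200:430].astype(np.float32)
print(cv2.phaseCorrelate(a,b))
cv2.imwrite("pics/wrist3.png",f["color"][:,:,::-1])
E
```

```text
[480.62895792  73.01704423 214.43076707] [ 1.79994507e+02  7.03045805e-03 -2.34693096e+00]
[480.61791211  73.10129732 214.46713692]
[552.5  68.8 373.3] [[-0.043, -0.999, 0.0], [-0.967, 0.041, 0.252], [-0.252, 0.011, -0.968]]
[552.5  69.7 373.2] [[-0.042, -0.999, -0.0], [-0.967, 0.04, 0.253], [-0.252, 0.011, -0.968]]
2.3210885416666667
((1.4008982664511649, -0.1457159107977617), 0.990961799621582)
```

Emit:
apply_moves --pt "0 0 0 -0.02 0 0 0" --pt "0 0 0 -0.02 0 0 0" --pt "0 0 0 -0.014 0 0 0" --pt "0 0 0 -0.004 0 0 0" --pt "0 0 0 0 0 0 0"

```text
time_s: 5.87
ee_pos: [479.9, 73.2, 155.5]
ee_rot: [180.0, 0.1, -2.3]
force: [0.3, -0.1, -3.5]
gripper_width: 58.1
gripper_force: 30.0
```

Emit:
apply_moves --pt "0 0 0 -0.002 0 0 0" --pt "0 0 0 -0.001 0 0 0" --pt "0 0 0 0 0 0 0" --pt "0 0 0 0 0 0 0"

```text
time_s: 6.2
ee_pos: [481.0, 73.3, 154.2]
ee_rot: [-180.0, -0.1, -2.3]
force: [0.5, -0.2, -3.6]
gripper_width: 57.9
gripper_force: 30.0
```

Emit:
apply_moves --pt "0 0 0 -0.001 0 0 0" --pt "0 0 0 -0.001 0 0 0" --pt "0 0 0 0 0 0 0" --pt "0 0 0 0 0 0 0"

```text
time_s: 6.53
ee_pos: [480.6, 73.3, 151.5]
ee_rot: [180.0, 0.0, -2.3]
force: [-0.5, 0.8, -3.7]
gripper_width: 57.5
gripper_force: 30.0
```

Underside is near 88 mm now; I'll keep feeling downward.

Emit:
apply_moves --pt "0 0 0 -0.001 0 0 0" --pt "0 0 0 0 0 0 0" --pt "0 0 0 0 0 0 0"

```text
time_s: 6.78
ee_pos: [480.5, 73.2, 150.4]
ee_rot: [180.0, 0.0, -2.3]
force: [0.2, 0.2, -3.6]
gripper_width: 57.7
gripper_force: 30.0
```

Emit:
apply_moves --pt "0 0 0 -0.001 0 0 0" --pt "0 0 0 0 0 0 0" --pt "0 0 0 0 0 0 0"

```text
time_s: 7.03
ee_pos: [480.6, 73.3, 149.4]
ee_rot: [180.0, 0.0, -2.3]
force: [0.2, 0.3, -4.5]
gripper_width: 57.9
gripper_force: 30.0
```

Emit:
apply_moves --pt "0 0 0 -0.0005 0 0 0" --pt "0 0 0 0 0 0 0" --pt "0 0 0 0 0 0 0"

```text
time_s: 7.28
ee_pos: [480.6, 73.3, 149.0]
ee_rot: [180.0, 0.0, -2.3]
force: [0.4, -0.3, -2.1]
gripper_width: 57.6
gripper_force: 30.0
```

Emit:
apply_moves --pt "0 0 0 -0.0005 0 0 0" --pt "0 0 0 0 0 0 0" --pt "0 0 0 0 0 0 0"

```text
time_s: 7.53
ee_pos: [480.6, 73.3, 148.9]
ee_rot: [180.0, -0.0, -2.3]
force: [-1.3, 0.7, 1.3]
gripper_width: 57.5
gripper_force: 30.0
```

```bash
python3 - <<'E'
from workcell import cams
from h import *
f=cams.grab_frame("wrist"); np.savez("pics/w4.npz",**f); cv2.imwrite("pics/w4.png",cv2.resize(f["color"][:330,160:480,::-1],None,fx=1.8,fy=1.8))
E
```

```text
(no output)
```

View pics/w4.png

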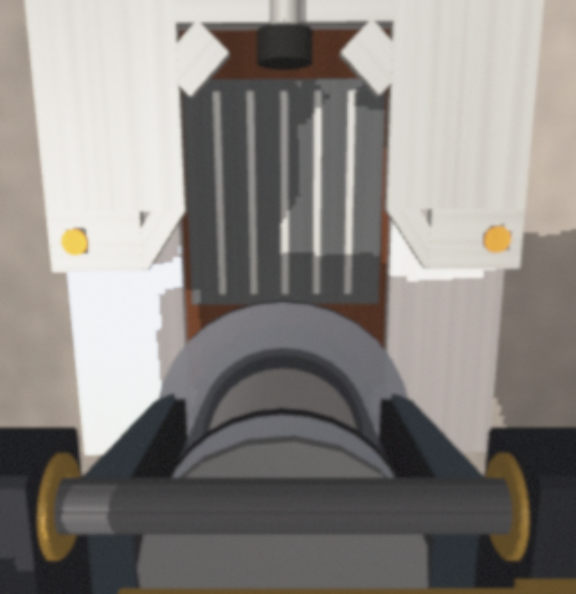

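The flange sits on the shelf in front of the plate and is centred (column 285, slot 284 in the crop). I'll take off some of the downforce and slide in.

Emit:
apply_moves --pt "0 0 0 0.0005 0 0 0" --pt "0 0.008 -0.0003 0 0 0 0" --pt "0 0.008 -0.0003 0 0 0 0" --pt "0 0.008 -0.0003 0 0 0 0" --pt "0 0 0 0 0 0 0"

```text
time_s: 8.0
ee_pos: [507.2, 72.4, 148.9]
ee_rot: [-180.0, -0.1, -2.3]
force: [-0.2, -0.2, -1.5]
gripper_width: 57.7
gripper_force: 30.0
```

Emit:
apply_moves --pt "0 0.006 -0.0002 0 0 0 0" --pt "0 0.006 -0.0002 0 0 0 0" --pt "0 0.006 -0.0002 0 0 0 0" --pt "0 0 0 0 0 0 0" --pt "0 0 0 0 0 0 0"

```text
time_s: 8.42
ee_pos: [523.3, 71.7, 148.9]
ee_rot: [180.0, -0.0, -2.3]
force: [-0.1, 0.1, -1.8]
gripper_width: 58.0
gripper_force: 30.0
```

Emit:
apply_moves --pt "0 0.004 -0.0001 0 0 0 0" --pt "0 0.004 -0.0002 0 0 0 0" --pt "0 0.004 -0.0001 0 0 0 0" --pt "0 0 0 0 0 0 0" --pt "0 0 0 0 0 0 0"

```text
time_s: 8.83
ee_pos: [535.0, 71.4, 148.9]
ee_rot: [180.0, -0.0, -2.3]
force: [1.5, -0.2, -2.0]
gripper_width: 57.8
gripper_force: 30.0
```

Emit:
apply_moves --pt "0 0.002 -0.0001 0 0 0 0" --pt "0 0.002 0 0 0 0 0" --pt "0 0.002 -0.0001 0 0 0 0" --pt "0 0.002 -0.0001 0 0 0 0" --pt "0 0 0 0 0 0 0"

```text
time_s: 9.25
ee_pos: [542.5, 70.7, 148.9]
ee_rot: [180.0, 0.1, -2.3]
force: [-0.9, -1.0, -0.9]
gripper_width: 57.5
gripper_force: 30.0
```

Emit:
apply_moves --pt "0 0.001 0 0 0 0 0" --pt "0 0.001 -0.0001 0 0 0 0" --pt "0 0.001 0 0 0 0 0" --pt "0 0.001 0 0 0 0 0" --pt "0 0 0 0 0 0 0"

```text
time_s: 9.67
ee_pos: [545.3, 70.1, 149.0]
ee_rot: [179.9, 0.2, -2.3]
force: [-4.9, -3.2, 2.2]
gripper_width: 57.9
gripper_force: 30.0
```

Emit:
apply_moves --pt "0 0.001 -0.0003 0 0 0 0" --pt "0 0.001 -0.0002 0 0 0 0" --pt "0 0 0 0 0 0 0" --pt "0 0 0 0 0 0 0"

```text
time_s: 10.0
ee_pos: [546.0, 70.0, 149.0]
ee_rot: [179.9, 0.3, -2.3]
force: [-7.9, -1.7, 5.3]
gripper_width: 57.9
gripper_force: 30.0
```

Emit:
apply_moves --pt "0 0.001 0 0 0 0 0" --pt "0 0.001 -0.0001 0 0 0 0" --pt "0 0 0 0 0 0 0" --pt "0 0 0 0 0 0 0"

```text
time_s: 10.33
ee_pos: [547.2, 70.2, 149.0]
ee_rot: [180.0, 0.4, -2.3]
force: [-9.2, -0.6, 7.2]
gripper_width: 57.7
gripper_force: 30.0
```

Emit:
apply_moves --pt "0 0.001 0 0.0005 0 0 0" --pt "0 0.001 -0.0001 0 0 0 0" --pt "0 0 0 0 0 0 0" --pt "0 0 0 0 0 0 0"

```text
time_s: 10.67
ee_pos: [548.9, 70.3, 149.1]
ee_rot: [180.0, 0.5, -2.3]
force: [-9.9, 0.0, 4.0]
gripper_width: 57.6
gripper_force: 30.0
```

Emit:
apply_moves --pt "0 0.001 0 0 0 0 0" --pt "0 0.001 -0.0001 0 0 0 0" --pt "0 0 0 0 0 0 0" --pt "0 0 0 0 0 0 0"

```text
time_s: 11.0
ee_pos: [551.0, 70.3, 149.1]
ee_rot: [180.0, 0.5, -2.3]
force: [-10.1, -0.3, 4.4]
gripper_width: 57.7
gripper_force: 30.0
```

Force has levelled at about 10 N, which is the pads. Continuing in small steps.

Emit:
apply_moves --pt "0 0.001 0 0 0 0 0" --pt "0 0.001 -0.0001 0 0 0 0" --pt "0 0 0 0 0 0 0" --pt "0 0 0 0 0 0 0"

```text
time_s: 11.33
ee_pos: [553.1, 70.2, 149.1]
ee_rot: [180.0, 0.5, -2.3]
force: [-8.8, -0.1, 3.0]
gripper_width: 57.3
gripper_force: 30.0
```

Emit:
apply_moves --pt "0 0.001 0 0 0 0 0" --pt "0 0 0 0 0 0 0" --pt "0 0 0 0 0 0 0"

```text
time_s: 11.58
ee_pos: [554.3, 70.2, 149.1]
ee_rot: [180.0, 0.4, -2.3]
force: [-8.9, -0.1, 3.3]
gripper_width: 57.4
gripper_force: 30.0
```

Emit:
apply_moves --pt "0 0.001 0 0 0 0 0" --pt "0 0 0 0 0 0 0" --pt "0 0 0 0 0 0 0"

```text
time_s: 11.83
ee_pos: [555.4, 70.1, 149.1]
ee_rot: [180.0, 0.4, -2.3]
force: [-8.3, -1.4, 4.3]
gripper_width: 57.5
gripper_force: 30.0
```

Emit:
apply_moves --pt "0 0.001 -0.0002 0 0 0 0" --pt "0 0 0 0 0 0 0" --pt "0 0 0 0 0 0 0"

```text
time_s: 12.08
ee_pos: [556.6, 70.0, 149.1]
ee_rot: [180.0, 0.4, -2.3]
force: [-8.0, -1.3, 2.7]
gripper_width: 57.5
gripper_force: 30.0
```

Emit:
apply_moves --pt "0 0.001 -0.0001 0 0 0 0" --pt "0 0 0 0 0 0 0" --pt "0 0 0 0 0 0 0"

```text
time_s: 12.33
ee_pos: [557.9, 69.9, 149.1]
ee_rot: [180.0, 0.4, -2.3]
force: [-7.5, -0.4, 2.0]
gripper_width: 57.7
gripper_force: 30.0
```

Emit:
apply_moves --pt "0 0.001 -0.0001 0 0 0 0" --pt "0 0 0 0 0 0 0" --pt "0 0 0 0 0 0 0"

```text
time_s: 12.58
ee_pos: [559.0, 69.8, 149.1]
ee_rot: [180.0, 0.4, -2.3]
force: [-7.3, 0.0, 3.0]
gripper_width: 57.3
gripper_force: 30.0
```

Emit:
apply_moves --pt "0 0.001 0 0 0 0 0" --pt "0 0 0 0 0 0 0" --pt "0 0 0 0 0 0 0"

```text
time_s: 12.83
ee_pos: [560.2, 69.8, 149.0]
ee_rot: [180.0, 0.3, -2.3]
force: [-6.4, -0.5, 1.5]
gripper_width: 57.4
gripper_force: 30.0
```

Emit:
apply_moves --pt "0 0.001 -0.0001 0 0 0 0" --pt "0 0 0 0 0 0 0" --pt "0 0 0 0 0 0 0"

```text
time_s: 13.08
ee_pos: [561.4, 69.7, 149.1]
ee_rot: [180.0, 0.3, -2.3]
force: [-6.0, -0.1, 1.5]
gripper_width: 57.9
gripper_force: 30.0
```

Emit:
apply_moves --pt "0 0.001 0 0 0 0 0" --pt "0 0 0 0 0 0 0" --pt "0 0 0 0 0 0 0"

```text
time_s: 13.33
ee_pos: [562.7, 69.7, 149.0]
ee_rot: [180.0, 0.3, -2.3]
force: [-5.5, -0.3, 0.3]
gripper_width: 57.7
gripper_force: 30.0
```

Emit:
apply_moves --pt "0 0.001 -0.0001 0 0 0 0" --pt "0 0 0 0 0 0 0" --pt "0 0 0 0 0 0 0"

```text
time_s: 13.58
ee_pos: [563.4, 69.6, 149.0]
ee_rot: [180.0, 0.3, -2.3]
force: [-6.0, 0.1, 1.4]
gripper_width: 57.5
gripper_force: 30.0
```

Emit:
apply_moves --pt "0 0.001 0 0 0 0 0" --pt "0 0 0 0 0 0 0" --pt "0 0 0 0 0 0 0"

```text
time_s: 13.83
ee_pos: [563.5, 69.6, 149.0]
ee_rot: [180.0, 0.4, -2.3]
force: [-8.5, -0.5, 2.5]
gripper_width: 57.7
gripper_force: 30.0
```

Progress stopped at x 563.5 while the force rose, so this is the buffer. I'll build force gently to about 13–14 N in total.

Emit:
apply_moves --pt "0 0.001 0 0 0 0 0" --pt "0 0 0 0 0 0 0" --pt "0 0 0 0 0 0 0"

```text
time_s: 14.08
ee_pos: [563.6, 69.6, 149.1]
ee_rot: [180.0, 0.5, -2.3]
force: [-10.9, -0.0, 5.2]
gripper_width: 57.6
gripper_force: 30.0
```

Emit:
apply_moves --pt "0 0.0008 0 0 0 0 0" --pt "0 0 0 0 0 0 0" --pt "0 0 0 0 0 0 0" --pt "0 0 0 0 0 0 0"

```text
time_s: 14.42
ee_pos: [563.7, 69.7, 149.1]
ee_rot: [180.0, 0.6, -2.3]
force: [-11.9, 0.0, 5.7]
gripper_width: 57.4
gripper_force: 30.0
```

Emit:
apply_moves --pt "0 0.0008 0 0 0 0 0" --pt "0 0 0 0 0 0 0" --pt "0 0 0 0 0 0 0" --pt "0 0 0 0 0 0 0" --pt "0 0 0 0 0 0 0"

```text
time_s: 14.83
ee_pos: [563.8, 69.7, 149.1]
ee_rot: [180.0, 0.7, -2.3]
force: [-13.7, -0.1, 7.1]
gripper_width: 57.6
gripper_force: 30.0
```

Emit:
apply_moves --pt "0 0.0004 0 0 0 0 0" --pt "0 0 0 0 0 0 0" --pt "0 0 0 0 0 0 0" --pt "0 0 0 0 0 0 0" --pt "0 0 0 0 0 0 0"

```text
time_s: 15.25
ee_pos: [563.8, 69.7, 149.1]
ee_rot: [180.0, 0.7, -2.3]
force: [-14.1, -0.5, 8.0]
gripper_width: 57.7
gripper_force: 30.0
```

Emit:
apply_moves --pt "0 -0.001 0 0 0 0 0" --pt "0 -0.001 0 0 0 0 0" --pt "0 -0.001 0 0 0 0 0" --pt "0 0 0 0 0 0 0" --pt "0 0 0 0 0 0 0"

```text
time_s: 15.67
ee_pos: [563.6, 69.6, 149.1]
ee_rot: [180.0, 0.4, -2.3]
force: [-8.3, 0.3, 1.9]
gripper_width: 57.7
gripper_force: 30.0
```

Emit:
apply_moves --pt "0.3 -0.001 0 0 0 0 0" --pt "0.7 0 0 0 0 0 0" --pt "1 0 0 0 0 0 0" --pt "1 0 0 0 0 0 0" --pt "1 0 0 0 0 0 0"

```text
time_s: 16.08
ee_pos: [566.2, 69.6, 149.7]
ee_rot: [-180.0, -0.1, -2.3]
force: [-0.2, 0.3, -1.0]
gripper_width: 83.0
gripper_force: 0.0
```

Emit:
apply_moves --pt "1 0 0 0 0 0 0" --pt "1 0 0 0 0 0 0" --pt "1 0 0 0 0 0 0"

```text
time_s: 16.33
ee_pos: [565.7, 69.5, 149.5]
ee_rot: [180.0, -0.0, -2.3]
force: [-0.8, -0.1, 0.1]
gripper_width: 91.6
gripper_force: 0.0
```

Emit:
apply_moves --pt "1 0 0 0.015 0 0 0" --pt "1 0 0 0.02 0 0 0" --pt "1 0 0 0.03 0 0 0" --pt "1 0 0 0.03 0 0 0" --pt "0 0 0 0 0 0 0"

```text
time_s: 16.75
ee_pos: [568.8, 69.8, 250.8]
ee_rot: [-179.9, -0.7, -2.3]
force: [1.1, -0.0, 0.1]
gripper_width: 87.4
gripper_force: 0.0
```

Emit:
apply_moves --pt "-1 0 0 0 0 0 0" --pt "-1 0 0 0 0 0 0" --pt "-1 0 0 0 0 0 0" --pt "-1 0 0 0 0 0 0" --pt "-1 0 0 0 0 0 0" --newtons 10

```text
time_s: 17.17
ee_pos: [565.1, 69.4, 243.3]
ee_rot: [180.0, 0.1, -2.3]
force: [0.2, 0.0, -0.3]
gripper_width: 54.3
gripper_force: 0.0
```

Emit:
apply_moves --pt "-1 0 0 0 0 0 0" --pt "-1 0 0 0 0 0 0" --pt "-1 0 0 0 0 0 0"

```text
time_s: 17.42
ee_pos: [565.5, 69.5, 244.2]
ee_rot: [180.0, 0.0, -2.3]
force: [0.1, -0.1, 0.2]
gripper_width: 34.1
gripper_force: 0.0
```

```bash
python3 - <<'E'
from workcell import status, cams
from h import *
s=status.state(); print(s["ee_pos"])
f=cams.grab_frame("wrist"); np.savez("pics/w5.npz",**f); im=np.ascontiguousarray(f["color"][:,:,::-1])
cv2.imwrite("pics/w5.png",im)
c=s["ee_pos"]; print(proj(f,[c[0],c[1],c[2]-14]),proj(f,[c[0],c[1],201]),proj(f,[c[0]+30,c[1],201]))
E
```

```text
[565.53852425  69.48843941 244.22759886]
[316.31616322 249.42799345] [316.40101758 231.68509893] [314.38153475 185.76199257]
```

View pics/w5.png

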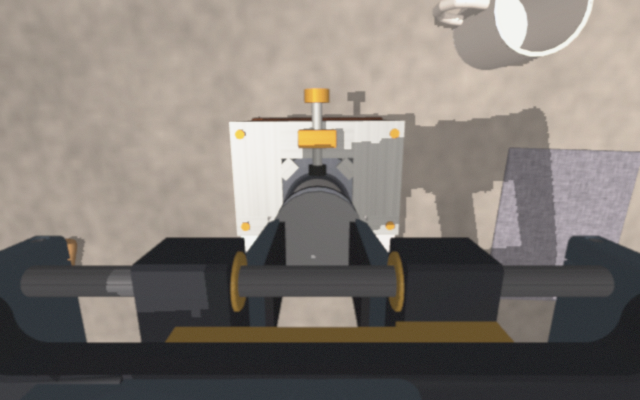

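The press rests against the buffer (col 316, row ~175) with the cap below the fingers, about 2 mm behind the TCP. I'll finish closing, then descend.

Emit:
apply_moves --pt "-1 -0.002 0 0 0 0 0" --pt "-1 0 0 0 0 0 0" --pt "-1 0 0 0 0 0 0" --pt "-1 0 0 0 0 0 0" --pt "-1 0 0 0 0 0 0"

```text
time_s: 17.88
ee_pos: [563.6, 69.5, 244.5]
ee_rot: [180.0, -0.0, -2.3]
force: [-0.2, 0.9, -0.1]
gripper_width: 0.5
gripper_force: 0.0
```

Emit:
apply_moves --pt "-1 0 0 -0.005 0 0 0" --pt "-1 0 0 -0.007 0 0 0" --pt "-1 0 0 -0.007 0 0 0" --pt "-1 0 0 -0.003 0 0 0" --pt "-1 0 0 -0.002 0 0 0"

```text
time_s: 18.3
ee_pos: [563.1, 69.4, 219.3]
ee_rot: [180.0, 0.1, -2.3]
force: [-0.4, -0.2, -0.3]
gripper_width: 0.5
gripper_force: 0.0
```

Emit:
apply_moves --pt "-1 0 0 -0.002 0 0 0" --pt "-1 0 0 -0.002 0 0 0" --pt "-1 0 0 -0.002 0 0 0" --pt "-1 0 0 0 0 0 0" --pt "-1 0 0 0 0 0 0"

```text
time_s: 18.72
ee_pos: [563.6, 69.5, 214.5]
ee_rot: [180.0, -0.0, -2.3]
force: [-0.6, 0.2, -0.4]
gripper_width: 0.2
gripper_force: 0.0
```

Emit:
apply_moves --pt "-1 0 0 -0.001 0 0 0" --pt "-1 0 0 -0.001 0 0 0" --pt "-1 0 0 -0.001 0 0 0" --pt "-1 0 0 -0.001 0 0 0" --pt "-1 0 0 -0.001 0 0 0"

```text
time_s: 19.13
ee_pos: [563.5, 69.5, 210.6]
ee_rot: [180.0, -0.0, -2.3]
force: [-1.3, -0.5, 6.1]
gripper_width: 0.7
gripper_force: 3.2
```

Emit:
apply_moves --pt "-1 0 0 -0.001 0 0 0" --pt "-1 0 0 -0.001 0 0 0" --pt "-1 0 0 -0.001 0 0 0" --pt "-1 0 0 -0.001 0 0 0" --pt "-1 0 0 0 0 0 0"

```text
time_s: 19.55
ee_pos: [563.5, 69.5, 206.5]
ee_rot: [180.0, -0.0, -2.3]
force: [-2.1, 0.5, 6.0]
gripper_width: 0.4
gripper_force: 2.6
```

Emit:
apply_moves --pt "-1 0 0 -0.001 0 0 0" --pt "-1 0 0 -0.001 0 0 0" --pt "-1 0 0 -0.001 0 0 0" --pt "-1 0 0 -0.001 0 0 0" --pt "-1 0 0 -0.001 0 0 0"

```text
time_s: 19.97
ee_pos: [563.5, 69.5, 201.7]
ee_rot: [180.0, -0.0, -2.3]
force: [-3.0, -0.5, 6.0]
gripper_width: 0.8
gripper_force: 3.2
```

Emit:
apply_moves --pt "-1 0 0 -0.001 0 0 0" --pt "-1 0 0 -0.001 0 0 0" --pt "-1 0 0 0 0 0 0"

```text
time_s: 20.22
ee_pos: [563.5, 69.4, 199.5]
ee_rot: [180.0, -0.0, -2.3]
force: [-1.9, 0.2, 5.0]
gripper_width: 0.7
gripper_force: 2.6
```

Emit:
apply_moves --pt "-1 0 0 -0.001 0 0 0" --pt "-1 0 0 -0.001 0 0 0" --pt "-1 0 0 0 0 0 0"

```text
time_s: 20.47
ee_pos: [563.5, 69.4, 198.2]
ee_rot: [180.0, -0.1, -2.3]
force: [-3.2, -0.4, 9.1]
gripper_width: 0.6
gripper_force: 4.4
```

Emit:
apply_moves --pt "-1 0 0 -0.0005 0 0 0" --pt "-1 0 0 -0.0005 0 0 0" --pt "-1 0 0 0 0 0 0"

```text
time_s: 20.72
ee_pos: [563.6, 69.5, 198.2]
ee_rot: [-180.0, -0.1, -2.3]
force: [-4.4, -1.9, 12.9]
gripper_width: 0.2
gripper_force: 6.6
```

It bottomed out at TCP z 198.2, the height predicted for the cap on the rim. I'll hold briefly, then retreat.

Emit:
apply_moves --pt "-1 0 0 -0.0005 0 0 0" --pt "-1 0 0 0 0 0 0" --pt "-1 0 0 0 0 0 0" --pt "-1 0 0 0.001 0 0 0" --pt "-1 0 0 0.003 0 0 0"

```text
time_s: 21.13
ee_pos: [563.5, 69.5, 199.7]
ee_rot: [-180.0, -0.0, -2.3]
force: [0.1, -0.2, 0.1]
gripper_width: 0.8
gripper_force: 0.0
```

Emit:
apply_moves --pt "-1 0 0 0.01 0 0 0" --pt "-1 0 0 0.02 0 0 0" --pt "-1 0 0 0.03 0 0 0" --pt "-1 -0.02 0 0.03 0 0 0" --pt "-1 -0.03 0 0.02 0 0 0"

```text
time_s: 21.55
ee_pos: [515.8, 69.6, 311.4]
ee_rot: [-180.0, -0.2, -2.3]
force: [0.9, -0.3, 0.6]
gripper_width: 0.6
gripper_force: 0.0
```

Emit:
apply_moves --pt "-1 -0.035 0 0 0 0 0" --pt "-1 -0.035 0 0 0 0 0" --pt "-1 -0.01 0 0 0 0 0" --pt "-1 0 0 0 0 0 0" --pt "-1 0 0 0 0 0 0"

```text
time_s: 21.97
ee_pos: [434.3, 69.6, 309.6]
ee_rot: [-180.0, -0.1, -2.3]
force: [0.8, -0.5, 0.5]
gripper_width: 0.1
gripper_force: 0.0
```

```bash
python3 - <<'E'
from workcell import status, cams
from h import *
o=[]
for c,(l,t) in (("wrist",(210,60)),("scene",(280,120))):
    f=cams.grab_frame(c); im=f["color"][:,:,::-1]
    n=230 if c=="wrist" else 130
    o.append(cv2.resize(im[t:t+n,l:l+n],(400,400),interpolation=cv2.INTER_CUBIC))
    # press on axis (563.5-ish): expected cap centre, down/up
    print(c,[proj(f,[563,69.5,z]).round(1).tolist() for z in (184,202)])
cv2.imwrite("pics/end.png",np.hstack(o)); print(status.state()["force"],status.state()["ee_pos"])
E
```

```text
wrist [[309.9, 41.1], [309.4, 35.7]]
scene [[332.9, 181.6], [333.3, 176.5]]
[1.00099956 0.02856252 0.53508291] [435.07643897  69.53910143 308.96061366]
```

View pics/end.png

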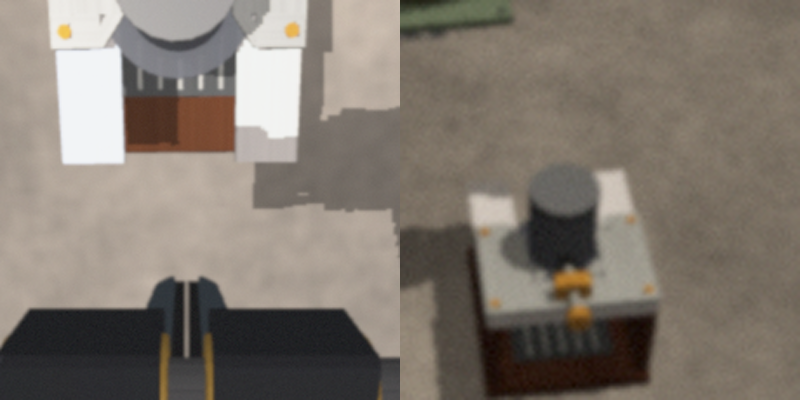

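The press stands upright in its slot at the buffer. The cap is at about crop (564,190), roughly scene pixel (333,182), which matches the fully-down height. The gripper is well clear, so I'm handing in.

```bash
python3 -c "
from workcell import env
print(env.job_done())"
```

```text
the job is handed in; nothing more can be done
None
```

The job is handed in, with no verdict returned: the press is home against the buffer (contact felt, about 14 N total push), the plunger is fully down and released, and the mug, jar and scoop were not touched.

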